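# Fit a keyed spindle in a spraying turntable's hub and hold it home

## Task

Set the overspray shield over the nose of the turntable hub, neck up, let it go, and then fit the hexagon-headed keyed spindle from the rack: push its shaft down through the shield into the hub, turning it until the key slips into the keyway, and keep pushing against the ejector spring until the shoulder sits firmly on the shield's neck. Finish while still gripping the spindle and pressing it fully home, so that the set screw could be tightened, and leave the plain arbor and the other things on the bench where they are.

Things in the scene. Friction and masses are not known exactly. Their poses are not given: they have to be found in the camera images.
- drive: Turntable drive fixed to the bench: aluminium worm gearbox, 100 x 100 mm, 88 mm high, on a steel base plate 150 x 150 x 10 mm. A grey motor lies along its +x, 46 mm to its +y of the bore axis, ending 175 mm from it; top of its terminal box 95 mm above the bench. Origin on the upright bore axis at bench level, z up.
- hub: Steel output hub rising from the gearbox; it does not turn (self-locking worm). Collar 54 mm across, 18 mm high; on it a nose 34 mm across, 10 mm high, top edge bevelled. Origin on the axis on the collar's flat top (the shield's seat, 106 mm above the bench), z up, x towards the keyway; a small black set screw in the collar's side also faces x.
- hub_mouth (a point): Centre of the nose's top, the mouth of the upright bore, 19.6 mm across. One keyway, 7.6 mm wide, reaches 14 mm from the axis towards the hub's x, open at the top.
- ejector (a joint): Spring ejector pin deep in the bore: travel in m, 0 at rest, growing as the shaft pushes it down. The shaft's tip meets it 32 mm below the mouth; it pushes up with 8 N there and 12 N with the spindle fully home (travel 8 mm), and lifts an unheld spindle, so 15 to 20 N of push seats the shoulder firmly.
- shield: Loose aluminium overspray shield, 0.12 kg, lying neck up: disc 80 mm across, 3 mm thick, skirt hanging 8 mm below it, neck 46 mm across outside, 37 mm inside, rising 17 mm above the disc; 28 mm high in all. Origin at the centre of the skirt's lower rim, z up through the neck. Seated (disc on the collar) its origin is 8 mm below the hub's, its neck's top 20 mm above it.
- rack: Grey plastic block fixed to the bench, 72 x 190 mm, 60 mm high, with two plain upright holes 30 mm across, 47 mm either side of its middle along its y. The spindle and the arbor stand in them, hanging by their shoulders, in either order. Origin at the centre of its underside.
- spindle: Loose steel spindle, about 0.45 kg, upright. Origin on its axis on the underside of its shoulder, z up, x towards the key. Shoulder 44 mm across, 8 mm thick, with a short dark witness line on top towards the key. Below it a shaft 18 mm across, 50 mm long, tip chamfered. Fully home its origin is 20 mm above the hub's, key in the keyway.
- spindle_head (a point): On the spindle's axis, 34 mm above its origin, in the hexagon head, where to grip: 32 mm across flats, from 8 to 52 mm above the origin, one flat facing the spindle's x (flats every 60 degrees). Above it a stud 16 mm across, up to 70 mm above the origin.
- spindle_key (a point): Middle of the key's outer face, 12.5 mm from the spindle's axis towards its x. Key 6 mm wide, from 20 to 42 mm below the origin, so the shaft's last 8 mm enter the bore before the key meets the nose. Hidden in the rack at first.
- arbor: Plain arbor in the rack's other hole, with the same shoulder and shaft but no key, and a round head 30 mm across, 30 mm high, with a thin stud. Not needed; leave it. Origin on its axis on the underside of the shoulder.
- tape: Roll of masking tape, 110 mm across, 24 mm high, lying flat; leave it. Origin at the centre of its underside.
- jar: Small glass jar with a black cap, 62 mm across, 75 mm high; leave it. Origin at the centre of its underside.
- hexkey: L-shaped hexagon key, 95 x 30 mm, 5 mm thick, lying flat beyond the rack; leave it. Origin near the middle of its long leg.
Not all that is in view belongs to the job. What is shaped like the spindle but green or yellow is not meant.

How it is judged:
On the way:
1. the shield lies seated on the hub's collar, over the nose, and has been let go (horizontal distance between shield and hub below 0.003 m and z of shield in the frame of hub between -0.0095 and -0.0065 m and angle between shield's own z axis and vertical below 0.05 rad and contact force between shield and the fingers below 0.1 N), for 0.2 s.
At the end, for the whole second after the job is handed in: Shield level on the hub's collar (3 mm off-axis, 1.5 mm in height); spindle upright in the hub, key in keyway, 2.5 mm off-axis at most, shoulder within 1.5 mm of home, pressed on the shield's neck by over 1 N and gripped by over 3 N (horizontal distance between shield and hub below 0.003 m and z of shield in the frame of hub between -0.0095 and -0.0065 m and angle between each of shield, spindle's own z axis and vertical below 0.05 rad and horizontal distance between spindle and hub below 0.0025 m and z of spindle in the frame of hub between 0.018 and 0.0215 m and angle between the x axis of spindle and the x axis of hub, either way round below 0.15 rad and contact force between spindle and shield above 1 N and contact force between spindle and the fingers above 3 N); the arm keeps its last pose, push and grip.
It fails at once if the plain arbor was moved (distance of arbor from where it was at the start of the episode above 0.015 m).
It fails at once if the tape roll was moved (distance of tape from where it was at the start of the episode above 0.02 m).
It fails at once if the jar was moved (distance of jar from where it was at the start of the episode above 0.02 m).
It fails at once if the hexagon key was moved (distance of hexkey from where it was at the start of the episode above 0.02 m).
It also fails if it takes over 59 s, if anything falls off the work surface, if the arm or the gripper's body presses on something with over 40 N, if the wrist force passes 120 N, or if a joint passes its speed limit or range.

## Robot

A 7-joint arm with a two-finger parallel gripper is mounted at the origin on the work surface. World frame = base frame: x ahead of the robot, y to its left, z up, the work surface at z = 0. Lengths are in m, angles in rad, forces in N, time in s.
With the tool pointing down it reaches from about 0.425 to 0.875 m from the base axis. Payload 4.7 kg.
Tool frame: the origin (TCP) lies between the finger pads; the fingertips stand 22 mm ahead of it and the grasp point (between the pads) lies 3 mm ahead of it; x points along the fingers, z is the direction in which the jaws open and shut, and the axes are right-handed (so a half turn about x gives the same grasp; the last joint's range is limited). The gripper opens to 85 mm and grips with 20 to 120 N. Pads are 22 mm wide; open, the fingers measure 114 mm over their backs; the gripper's body (76 mm by 85 mm) begins 54 mm behind the grasp point. The pads swing forward as they close: fully open they stand 13 mm farther back than shut.
Start: joints at [-1.149, 0.321, -0.07, 1.45, 0.023, 1.371, -0.057], TCP at [0.258, 0.597, 0.253] pointing down, gripper open.
Joint ranges: [-2.86, 2.86], [-0.3, 2.09], [-1.38, 1.24], [0.06, 2.45], [-1.56, 4.7], [0.09, 2.05], [-2.69, 2.69]. Speed limits (rad/s): [2.57, 2.57, 3.14, 3.14, 3.14, 3.14, 3.14].

## Interface

Orientations are given as a rotation vector (axis times angle).
In Python, from bench import * gives the robot as it stands.
- The arm moves only by the shell command python3 -m creep 'ROWS' [FORCE]. ROWS is JSON, a list that holds one entry, the list of rows, each a list of 7 numbers: the turn, a rotation vector about the world's x, y, z in rad, then the shift along the world's x, y, z in m, then the opening, from 0 (shut) to 1 (fully open). In form: [[[rx, ry, rz, dx, dy, dz, gripper], ...]]. A call has 1 to 20 rows; each row shifts and turns the commanded pose from where the row before left it; what a row does not reach is not made up. A row lasts 1/12 s, in which the tool goes at most 41.7 mm and 7.16 degrees, less where a joint would pass 70% of its speed; a pose out of reach is approached as far as the arm can. A call with a gripper value outside its range is refused whole. The fingers move at their own pace and stop on an object; FORCE is the grip in N (left out, the last holds). Time passes only in rows, so rows that do not move let the fingers close. It gives the time, the measured TCP pose, the force and the opening at its end, in the units of the state.
- get_state(): the state, without advancing time (a new reading comes with each control period).
- get_image(name): name is "side" or "top"; returns a dict with "img" (400x640x3 uint8, blue, green, red), "intrinsics" (3x3 intrinsics, pixels), "k1" (the pictures are not rectified: a ray, as slopes to the right and down, at radius r is drawn at 1 + k1 r^2 times it, then the intrinsics apply), "eye" and "attitude" of the camera in the world. Camera axes: x right, y down, z forward; pixel columns grow to the right and rows downward; lengths in m; the calibration is good to about 2 mm. A picture is of the moment at which its call begins. There is no depth.
- hand_in(): hands the job in, once; it reports no verdict.
The state is a dict: "t": time; "joint_positions": joint angles; "joint_velocities": joint speeds; "joint_efforts": joint torques, N m; "ee_pos": TCP position; "eef_rot": TCP orientation; "contact_force": force on the tool from outside, world axes, zero at the start; "moment": the same for the moment, N m; "grip_width": opening from 0.0 (shut) to 1.0 (fully open).
Only numpy, scipy, OpenCV 4.12 (cv2) and the standard library are available. Lean on these libraries where they do the work, as an engineer would, in place of code of your own. Each camera call takes 0.05 s, during which the arm holds its last target. There are 200 camera calls.

## Working session

There is one attempt and no reset: what is moved stays moved. The work goes in short steps, Python scripts to look and compute and a shell command to move; the robot and the scene stay as the last step left them, time stands still between calls to the robot, and variables do not carry over. Pictures are saved under pics/ and viewed, about 8 in all and at most 12, crops included, and the job is handed in when it is done.

```bash
mkdir -p pics; ls; cat > h.py <<'E'
from bench import *
import numpy as np, cv2
from scipy.spatial.transform import Rotation as R
def cam(n):
    d=get_image(n); return d
def att(d):
    a=np.array(d["attitude"],float)
    return a if a.shape==(3,3) else R.from_rotvec(a).as_matrix()
def ray(d,u,v):
    K=np.array(d["intrinsics"]); p=cv2.undistortPoints(np.array([[[u,v]]],float),K,np.array([d["k1"],0,0,0,0.]))[0,0]
    return np.array(d["eye"]),att(d)@np.array([p[0],p[1],1])
def onz(d,u,v,z):
    e,r=ray(d,u,v); return e+r*(z-e[2])/r[2]
def proj(d,P):
    A=att(d); rv=cv2.Rodrigues(A.T)[0]; t=-A.T@np.array(d["eye"])
    return cv2.projectPoints(np.array(P,float).reshape(-1,1,3),rv,t,np.array(d["intrinsics"]),np.array([d["k1"],0,0,0,0.]))[0][:,0]
E
python3 - <<'E'
from h import *
print(get_state())
for n in("top","side"):
    d=cam(n); cv2.imwrite(f"pics/{n}0.png",d["img"]); print(n,d["intrinsics"],d["k1"],d["eye"],d["attitude"])
E
```

```text
pics
{'t': 0.0, 'joint_positions': array([-1.14886971,  0.32184114, -0.07010001,  1.4516898 ,  0.02261503,
        1.37076003, -0.05690064]), 'joint_velocities': array([-0.00055586,  0.00122209, -0.00078611, -0.00025592,  0.00138279,
       -0.00015004,  0.00081038]), 'joint_efforts': array([-5.32927897e-04, -4.93588364e+01, -3.82548105e-01, -3.14319348e+01,
        1.30169454e-02,  1.15984184e-02,  1.35938757e-05]), 'ee_pos': array([0.2576442 , 0.59622375, 0.25220435]), 'eef_rot': array([-0.90493472,  1.37652893,  0.9030631 ]), 'contact_force': array([-0.52030694, -0.45087091,  0.73681204]), 'moment': array([-0.0692347 ,  0.00065387, -0.06246554]), 'grip_width': 1.003129460976614}
top [[438.7747498    0.         324.91181605]
 [  0.         438.7747498  197.47852874]
 [  0.           0.           1.        ]] -0.006559543581207803 [ 0.33684332 -0.026219    1.17171606] [-2.13701254  2.07936378 -0.2291041 ]
side [[395.4806854    0.         322.64265244]
 [  0.         395.4806854  200.04576529]
 [  0.           0.           1.        ]] 0.011583040809099629 [ 0.22378545 -0.4378281   0.77955907] [-2.37398133  0.82225123 -0.27982848]
```

View pics/top0.png

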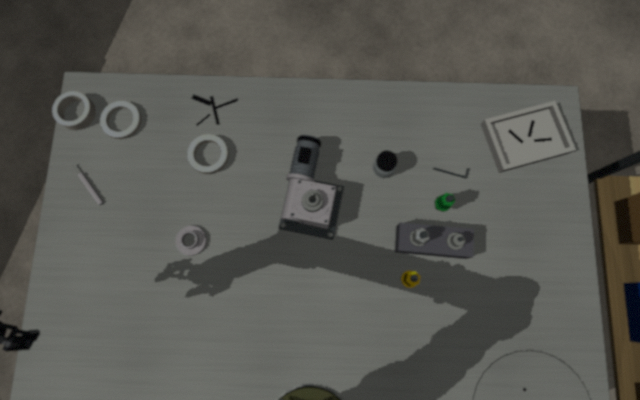

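View pics/side0.png

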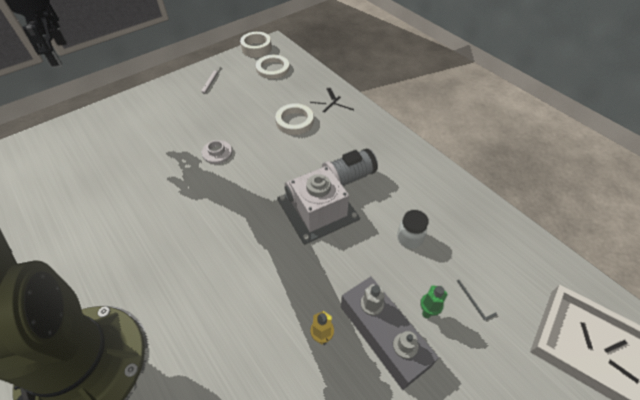

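The top view shows the shield at (191,239), the hub at (314,199) and the rack at (434,240) with pieces at (419,237) and (456,240). In the side view the shield is at (217,149), the hub at (320,186) and the rack pieces at (373,297) and (407,345).

Could be taken for the spindle: rack piece at top (419,237), rack piece at (456,240), green decoy (446,201), yellow decoy (411,279). Could be taken for the shield: tape rolls at (71,108), (120,118) and (208,153). Next is a close crop of each.

```bash
python3 - <<'E'
from h import *
t=cv2.imread("pics/top0.png"); s=cv2.imread("pics/side0.png")
def c(i,u,v,w,h,W,H): return cv2.convertScaleAbs(cv2.resize(i[v:v+h,u:u+w],(W,H),interpolation=cv2.INTER_CUBIC),alpha=1.6)
a=np.hstack([c(t,392,215,80,60,400,300),c(t,280,170,80,60,400,300)])
b=np.hstack([c(s,340,270,107,80,400,300),c(s,280,155,80,60,400,300)])
cv2.imwrite("pics/c1.png",np.vstack([a,b]))
E
```

```text
(no output)
```

View pics/c1.png

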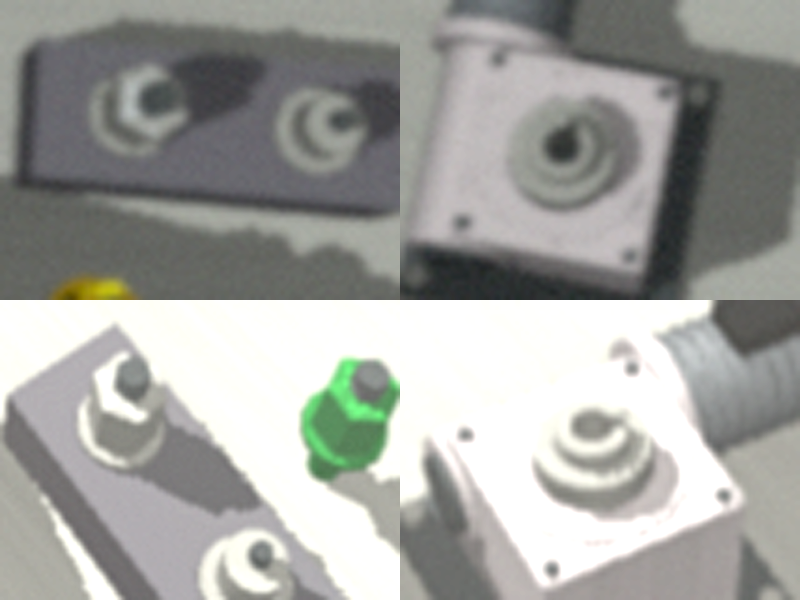

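The crops show that the hexagon head is the left rack piece: top (419,237), side (373,297). The round-headed arbor is at top (456,240). The hub keyway points up and slightly right in the top image. The witness line is not visible. Steel and aluminium differ in chroma, so I'll measure with masks.

```bash
python3 - <<'E'
from h import *
import pickle
D={}
for n in("top","side"):
    fs=[cam(n) for _ in range(4)]; d=fs[0]; d["img"]=np.mean([f["img"].astype(float) for f in fs],0); D[n]=d
pickle.dump(D,open("D.pkl","wb"))
rois={"top":dict(shield=(165,215,55,50),hub=(280,172,70,60),rack=(390,215,90,50)),
"side":dict(shield=(190,125,55,50),hub=(280,155,80,60),rack=(338,272,100,115))}
tiles=[]
for n in D:
  im=D[n]["img"]
  for k,(u,v,w,h) in rois[n].items():
    c=im[v:v+h,u:u+w]; b,g,r=[c[...,i] for i in range(3)]
    s=c.sum(2)+1; ch=(r+b-2*g)/s
    t=cv2.normalize(ch,None,0,255,cv2.NORM_MINMAX).astype(np.uint8)
    print(n,k,"chroma pct",np.percentile(ch,[1,10,50,90,99]).round(3))
    tiles.append(cv2.resize(t,(266,266),interpolation=cv2.INTER_CUBIC))
cv2.imwrite("pics/chroma.png",np.vstack([np.hstack(tiles[:3]),np.hstack(tiles[3:])]))
E
```

```text
top shield chroma pct [-0.028 -0.025 -0.02   0.008  0.013]
top hub chroma pct [-0.045 -0.027 -0.01   0.011  0.014]
top rack chroma pct [-0.03  -0.025 -0.017  0.023  0.031]
side shield chroma pct [-0.02  -0.018 -0.016  0.006  0.01 ]
side hub chroma pct [-0.019 -0.017 -0.008  0.01   0.012]
side rack chroma pct [-0.398 -0.018 -0.015  0.014  0.017]
```

View pics/chroma.png

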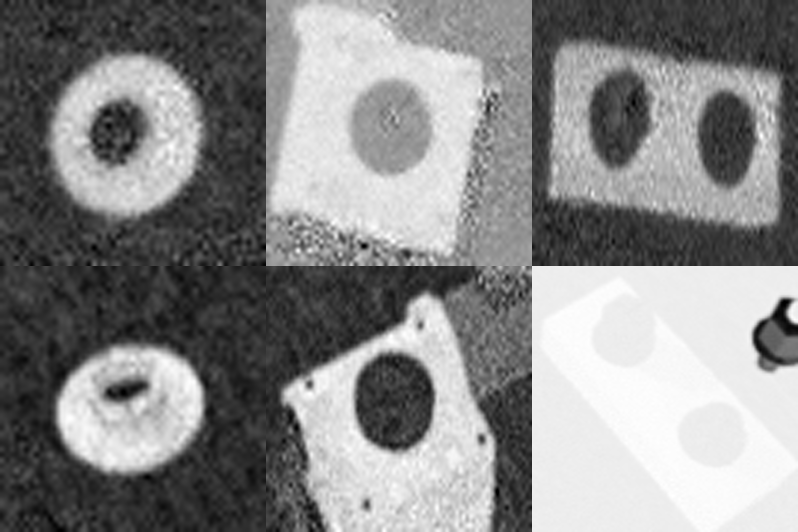

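The chroma map separates the shield, hub and rack pieces cleanly in both views. Computing positions now.

```bash
cat > meas.py <<'E'
from h import *
def chroma(im):
    im=cv2.GaussianBlur(im.astype(np.float32),(0,0),.7); b,g,r=cv2.split(im); return (r+b-2*g)/(b+g+r+1)
def blob(mask,uv0,off=(0,0),S=8):
    # component (upsampled S) containing/nearest uv0 -> hull centroid pixel, contour px
    cs,_=cv2.findContours(mask.astype(np.uint8),cv2.RETR_LIST,cv2.CHAIN_APPROX_NONE)
    cs=[c for c in cs if cv2.contourArea(c)>S*S*8]
    p=((np.array(uv0)-off)*S)
    c=min(cs,key=lambda c:np.hypot(*(c[:,0].mean(0)-p)))
    h=cv2.convexHull(c); m=cv2.moments(h)
    f=lambda q:(q+.5)/S-.5+np.array(off)
    return f(np.array([m["m10"],m["m01"]])/m["m00"]), f(c[:,0].astype(float)), cv2.contourArea(h)/S/S
def crop(a,roi,S=8):
    u,v,w,h=roi; return cv2.resize(a[v:v+h,u:u+w].astype(np.float32),None,fx=S,fy=S,interpolation=cv2.INTER_CUBIC)
def tri(rays):
    A=sum(np.eye(3)-np.outer(r,r)/(r@r) for e,r in rays); b=sum((np.eye(3)-np.outer(r,r)/(r@r))@e for e,r in rays)
    return np.linalg.solve(A,b)
E
python3 - <<'E'
from meas import *
import pickle
D=pickle.load(open("D.pkl","rb"))
J={"shield":(.0055,dict(top=((165,215,55,50),(191,239),-.007,1),side=((190,125,55,50),(217,150),-.006,1))),
"hub":(.097,dict(top=((290,178,45,45),(313,199),-.001,-1),side=((300,165,40,40),(319,185),-.004,-1))),
"spin_base":(.064,dict(top=((398,222,45,32),(418,238),.0,-1),side=((350,280,40,40),(372,297),0.,-1))),
"arbor_base":(.064,dict(top=((440,228,32,26),(455,240),.0,-1),side=((390,325,40,40),(406,345),0.,-1)))}
for k,(z,q) in J.items():
  rays=[]
  for n,(roi,uv,th,sg) in q.items():
    m=sg*(crop(chroma(D[n]["img"]),roi)-th)>0
    c,_,a=blob(m,uv,roi[:2]); rays.append(ray(D[n],*c)); print(k,n,c.round(2),round(a),onz(D[n],*c,z).round(4))
  print("   tri",tri(rays).round(4))
# stud: dark
rays=[]
for n,roi,uv in(("top",(412,226,22,18),(423,234)),("side",(362,278,26,24),(374,290))):
    g=crop(D[n]["img"].mean(2),roi); 
    print(n,np.round(cv2.resize(g,None,fx=1/8,fy=1/8,interpolation=cv2.INTER_AREA)).astype(int))
E
```

```text
shield top [190.72 240.01] 748 [0.4659 0.3298 0.0055]
shield side [216.49 151.33] 579 [0.4666 0.3333 0.0055]
   tri [0.4652 0.3283 0.0104]
hub top [312.36 200.21] 396 [0.5639 0.0068 0.097 ]
hub side [318.2  185.02] 423 [0.5651 0.0095 0.097 ]
   tri [0.5629 0.0067 0.1013]
spin_base top [419.1  236.53] 298 [ 0.4842 -0.2661  0.064 ]
spin_base side [375.44 297.  ] 817 [ 0.4973 -0.256   0.064 ]
   tri [ 0.4835 -0.2617  0.0918]
arbor_base top [455.4  240.51] 274 [ 0.4765 -0.358   0.064 ]
arbor_base side [405.85 344.47] 589 [ 0.4788 -0.355   0.064 ]
   tri [ 0.4758 -0.3558  0.0718]
top [[ 66  66  66  65  66  66  66  67  67  68  68  67  66  65  64  61  58  53
   50  48  46  45]
 [ 66  66  66  66  67  67  68  69  72  76  76  71  66  62  59  54  50  46
   43  42  42  43]
 [ 66  65  65  66  68  72  74  77  83  90  89  82  72  62  52  47  43  42
   41  41  41  41]
 [ 65  64  65  70  76  83  87  91  96 100  98  92  81  67  55  46  42  41
   41  41  41  41]
 [ 68  67  67  75  86  95  99 101 100  99  95  89  81  69  58  49  46  42
   41  41  41  41]
 [ 76  75  71  76  90 102 107 106  97  86  78  71
[... 3082 characters left out ...]
71  81  99
  106 107 105 104 107 111 126 144]
 [126 129 114 109 128 156 174 180 177 165 144 116  94  78  74  84  95 104
  107 107 105 104 105 109 115 127]
 [137 129 111 105 122 153 175 180 175 166 160 152 137 112  95  97 102 106
  106 105 102 100 103 109 111 114]
 [147 127 106 102 114 143 165 169 167 163 164 169 168 149 123 112 110 107
  104 100  94  93 102 110 112 111]
 [153 126 105 102 106 121 136 142 148 154 159 166 173 169 152 140 131 115
  101  92  86  88 102 111 112 111]
 [157 131 108 102  99  96  98 105 119 134 144 152 162 168 169 166 151 123
   97  86  82  85  96 109 112 112]
 [158 137 113 103  96  87  82  84  92 105 118 127 140 155 165 162 145 116
   92  83  82  83  89 103 112 113]]
```

```bash
python3 - <<'E'
from meas import *
import pickle
D=pickle.load(open("D.pkl","rb"))
print("stud top",onz(D["top"],422.8,234.3,.121),"side",onz(D["side"],375.1,290.8,.121))
a,b=onz(D["top"],415.9,230,.112),onz(D["top"],415.4,238,.112); print("flat edge dir deg",np.degrees(np.arctan2(*(a-b)[[1,0]])))
def t(n,roi,lo,hi):
    g=crop(D[n]["img"],roi,16); g=np.clip((g-lo)/(hi-lo)*255,0,255).astype(np.uint8); return cv2.resize(g,(400,300))
T=np.vstack([np.hstack([t("top",(300,188,28,21),15,110),t("top",(406,224,28,21),35,115)]),np.hstack([t("side",(302,168,36,27),60,200),t("side",(354,280,40,30),60,190)])])
cv2.imwrite("pics/c2.png",T)
# axis directions in top image at hub
p=proj(D["top"],[[.5639,.0068,.116],[.5739,.0068,.116],[.5639,.0168,.116],[.5639,.0068,.106]]);print(p.round(2))
p=proj(D["side"],[[.5651,.0095,.116],[.5751,.0095,.116],[.5651,.0195,.116]]);print(p.round(2))
E
```

```text
stud top [ 0.48225133 -0.26274806  0.121     ] side [ 0.48302358 -0.26155564  0.121     ]
flat edge dir deg -4.523049981837967
[[312.18 198.6 ]
 [312.31 194.64]
 [308.12 198.49]
 [312.27 199.45]]
[[318.15 179.51]
 [321.73 177.37]
 [315.37 176.79]]
```

View pics/c2.png

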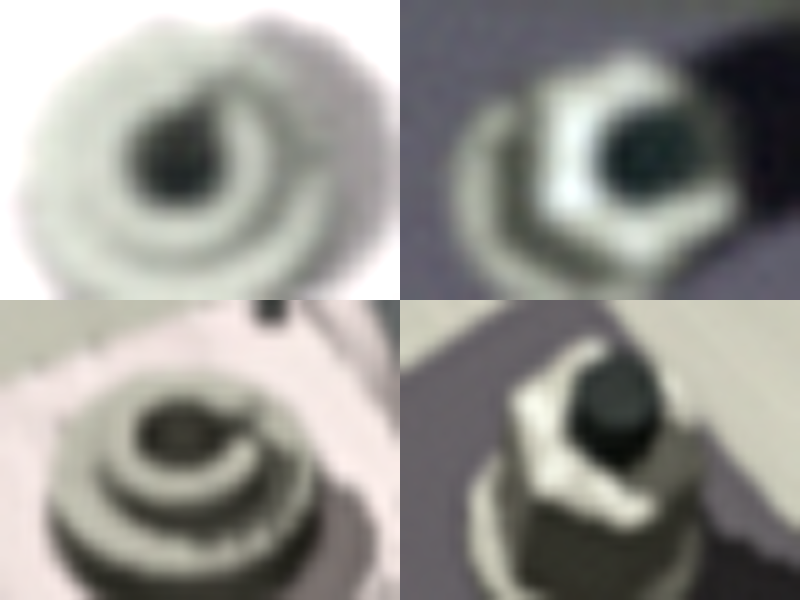

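In the crops, the keyway runs up-right from the bore in the top view ((175,155) to (208,100)) and to the right in the side view, so about -18 to -30° world. The hex head has a flat facing about +y: left edge near column 540 of the top-right tile.

```bash
cat >> h.py <<'E'
def st(tx=None):
    s=get_state(); M=R.from_rotvec(s["eef_rot"]).as_matrix(); p=s["ee_pos"]
    print("t",round(s["t"],2),"p",p.round(4),"tool x",M[:,0].round(3),"jaw yaw",round(np.degrees(np.arctan2(M[1,2],M[0,2])),2),"j",s["joint_positions"].round(2),"F",s["contact_force"].round(1),"M",s["moment"].round(2),"g",round(s["grip_width"],3))
    if tx is not None: print("  to go",(np.array(tx)-p).round(4))
    return s
E
python3 -c "
from h import *
st([.4662,.3312,.20])"
```

```text
t 0.5 p [0.2578 0.5967 0.2533] tool x [ 0. -0. -1.] jaw yaw 66.64 j [-1.15  0.32 -0.07  1.45  0.02  1.37 -0.06] F [-0.2  0.5 -0.8] M [ 0.02 -0.02 -0.01] g 1.0
  to go [ 0.2084 -0.2655 -0.0533]
```

```bash
python3 -m creep '[[[0,0,0,0.019,-0.0241,-0.005,1],[0,0,0,0.019,-0.0241,-0.005,1],[0,0,0,0.019,-0.0241,-0.005,1],[0,0,0,0.019,-0.0241,-0.005,1],[0,0,0,0.019,-0.0241,-0.005,1],[0,0,0,0.019,-0.0241,-0.005,1],[0,0,0,0.019,-0.0241,-0.005,1],[0,0,0,0.019,-0.0241,-0.005,1],[0,0,0,0.019,-0.0241,-0.005,1],[0,0,0,0.019,-0.0241,-0.005,1],[0,0,0,0.0184,-0.0245,-0.0033,1],[0,0,0,0,0,-0.04,1],[0,0,0,0,0,-0.04,1],[0,0,0,0,0,-0.04,1],[0,0,0,0,0,-0.02,1],[0,0,0,0,0,-0.01,1],[0,0,0,0,0,-0.012,1],[0,0,0,0,0,0,1],[0,0,0,0,0,0,1]]]' 30; python3 -c "
from h import *
st([.4662,.3312,.038]);d=cam('top');e=cam('side')
c=lambda d,u,v,w,h:cv2.convertScaleAbs(cv2.resize(d['img'][v:v+h,u:u+w],(400,400)),alpha=1.5)
cv2.imwrite('pics/g1.png',np.hstack([c(d,140,190,100,100),c(e,165,95,100,100)]))"
```

```text
t: 2.08
ee_pos: [0.4668, 0.3317, 0.0389]
eef_rot: [-0.904, 1.373, 0.904]
contact_force: [0.3, -0.3, 0.1]
grip_width: 0.998
t 2.08 p [0.4668 0.3317 0.0389] tool x [ 0.001  0.001 -1.   ] jaw yaw 66.64 j [-0.76  0.36  0.11  1.87 -0.05  0.92  0.54] F [ 0.3 -0.3  0.1] M [ 0.01  0.03 -0.  ] g 0.998
  to go [-0.0006 -0.0005 -0.0009]
```

View pics/g1.png

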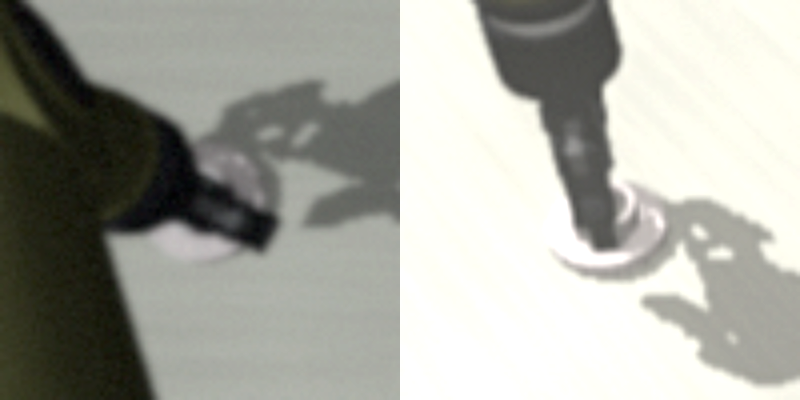

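The fingers straddle the neck over the disc: side tile finger tip at about (605,245). Closing.

```bash
python3 -m creep '[[[0,0,0,0,0,0,0.5],[0,0,0,0,0,0,0.3],[0,0,0,0,0,0,0.2],[0,0,0,0,0,0,0.2],[0,0,0,0,0,0,0.2],[0,0,0,0,0,0,0.2],[0,0,0,0,0,0,0.2],[0,0,0,0,0,0,0.2],[0,0,0,0,0,0,0.2],[0,0,0,0,0,0,0.2]]]' 30
```

```text
t: 3.02
ee_pos: [0.4666, 0.3314, 0.0392]
eef_rot: [-0.904, 1.374, 0.904]
contact_force: [-1.5, -0.9, 5.5]
grip_width: 0.524
```

```bash
python3 -m creep '[[[0,0,0,0,0,0.005,0.2],[0,0,0,0,0,0.015,0.2],[0,0,0,0,0,0.02,0.2],[0,0,0,0,0,0.03,0.2],[0,0,0,0,0,0.03,0.2],[0,0,0,0,0,0.03,0.2],[0,0,0,0,0,0.02,0.2],[0,0,0,0,0,0.01,0.2],[0,0,0,0,0,0,0.2],[0,0,0,0,0,0,0.2],[0,0,0,0,0,0,0.2]]]' 40; python3 - <<'E'
from h import *
s=st([.5645,.008,.2]);d=cam('top');e=cam('side')
print(proj(d,[.4666,.3314,.165]),proj(e,[.4666,.3314,.165]))
c=lambda d,u,v,w,h:cv2.convertScaleAbs(cv2.resize(d['img'][v:v+h,u:u+w],(400,400)),alpha=1.5)
cv2.imwrite('pics/g2.png',np.hstack([c(d,120,190,100,100),c(e,165,45,100,100)]))
E
```

```text
t: 3.93
ee_pos: [0.4652, 0.3305, 0.196]
eef_rot: [-0.905, 1.378, 0.904]
contact_force: [-0.9, 0.0, -1.6]
grip_width: 0.514
t 3.93 p [0.4652 0.3305 0.196 ] tool x [-0.003 -0.002 -1.   ] jaw yaw 66.64 j [-0.77  0.19  0.12  1.73 -0.02  1.23  0.52] F [-0.9  0.  -1.6] M [-0.05  0.02  0.02] g 0.514
  to go [ 0.0993 -0.3225  0.004 ]
[[169.69331283 231.4912688 ]] [[202.67947905 104.68076273]]
```

View pics/g2.png

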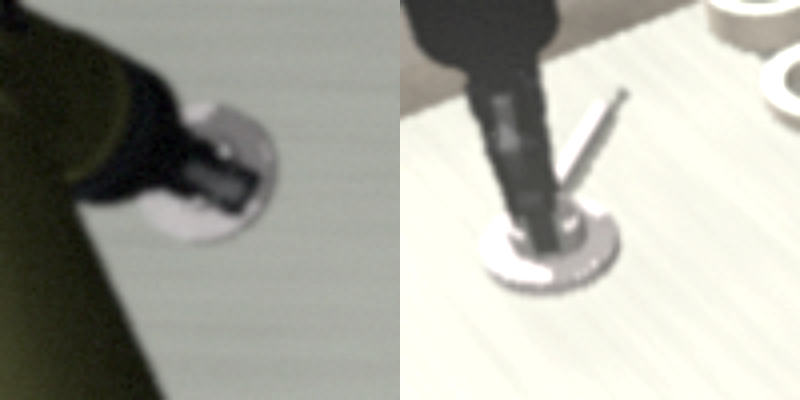

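The shield is held level, with its disc at about (550,245) in the side tile. Next I measure its centre in hand against the TCP.

```bash
python3 - <<'E'
from meas import *
e=cam('side');d=cam('top');s=get_state()
for dd,roi,uv,th in((e,(175,85,60,50),(203,106),-.006),(d,(145,205,60,60),(172,232),-.007)):
    ch=crop(chroma(dd['img']),roi); lum=crop(dd['img'].mean(2),roi)
    m=(ch>th)&(lum>55); c,ct,a=blob(m,uv,roi[:2]); 
    el=cv2.fitEllipse(cv2.convexHull(ct.astype(np.float32)))
    print(c,a,onz(dd,*c,.1625).round(4),"ell",np.round(el[0],2),np.round(el[1],2),onz(dd,*el[0],.1625).round(4),ct.min(0).round(1),ct.max(0).round(1))
print(s["ee_pos"])
E
```

```text
[202.50375794 103.10040772] 812.0390625 [0.47   0.34   0.1625] ell [202.51 102.12] [31.93 36.91] [0.4718 0.3433 0.1625] [184.7  84.6] [219.1 118.1]
[171.53193211 233.16938603] 897.1875 [0.4631 0.3276 0.1625] ell [170.32 232.64] [34.49 36.45] [0.4643 0.3306 0.1625] [153.2 215.1] [188.4 250.1]
[0.46562966 0.33075503 0.19649992]
```

Shield centre matches the TCP within about 1 mm (top ellipse (.4643,.3306), TCP (.4656,.3307)). The side mask was contaminated by the gripper, so I'm ignoring it. Now moving over the hub.

```bash
python3 -m creep '[[[0,0,0,0.009,-0.0294,0,0.2],[0,0,0,0.009,-0.0294,0,0.2],[0,0,0,0.009,-0.0294,0,0.2],[0,0,0,0.009,-0.0294,0,0.2],[0,0,0,0.009,-0.0294,0,0.2],[0,0,0,0.009,-0.0294,0,0.2],[0,0,0,0.009,-0.0294,0,0.2],[0,0,0,0.009,-0.0294,0,0.2],[0,0,0,0.009,-0.0294,0,0.2],[0,0,0,0.009,-0.0294,0,0.2],[0,0,0,0.0086,-0.0294,0,0.2],[0,0,0,0,0,0,0.2],[0,0,0,0,0,0,0.2],[0,0,0,0,0,0,0.2]]]' 40; python3 - <<'E'
from h import *
s=st([.5642,.0073,.145]);d=cam('top');e=cam('side')
c=lambda d,u,v,w,h:cv2.convertScaleAbs(cv2.resize(d['img'][v:v+h,u:u+w],(400,400)),alpha=1.5)
cv2.imwrite('pics/g3.png',np.hstack([c(d,260,145,100,100),c(e,270,115,100,100)]))
E
```

```text
t: 5.3
ee_pos: [0.5645, 0.0083, 0.1974]
eef_rot: [-0.903, 1.376, 0.905]
contact_force: [-0.7, 0.8, -1.8]
grip_width: 0.514
t 5.3 p [0.5645 0.0083 0.1974] tool x [-0.001  0.001 -1.   ] jaw yaw 66.63 j [-0.39  0.18  0.37  1.75 -0.07  1.22  1.16] F [-0.7  0.8 -1.8] M [0.05 0.   0.  ] g 0.514
  to go [-0.0003 -0.001  -0.0524]
```

```bash
python3 -m creep '[[[0,0,0,-0.0003,-0.001,-0.015,0.2],[0,0,0,0,0,-0.015,0.2],[0,0,0,0,0,-0.01,0.2],[0,0,0,0,0,-0.005,0.2],[0,0,0,0,0,0,0.2],[0,0,0,0,0,-0.003,0.2],[0,0,0,0,0,-0.002,0.2],[0,0,0,0,0,-0.002,0.2],[0,0,0,0,0,0,0.2],[0,0,0,0,0,0,0.2]]]'; python3 -c "
from h import *
st([.5642,.0073,.1375])"
```

```text
t: 6.23
ee_pos: [0.5647, 0.0068, 0.1463]
eef_rot: [-0.904, 1.375, 0.904]
contact_force: [-1.3, -0.0, -1.3]
grip_width: 0.512
t 6.23 p [0.5647 0.0068 0.1463] tool x [ 0.  0. -1.] jaw yaw 66.63 j [-0.39  0.22  0.37  1.81 -0.09  1.12  1.18] F [-1.3 -0.  -1.3] M [ 0.01  0.   -0.02] g 0.512
  to go [-0.0005  0.0005 -0.0088]
```

No contact yet. Continuing down in small steps.

```bash
python3 -m creep '[[[0,0,0,0,0,-0.002,0.2],[0,0,0,0,0,-0.002,0.2],[0,0,0,0,0,0,0.2],[0,0,0,0,0,0,0.2]]]'; python3 -m creep '[[[0,0,0,0,0,-0.002,0.2],[0,0,0,0,0,-0.002,0.2],[0,0,0,0,0,0,0.2],[0,0,0,0,0,0,0.2]]]'; python3 -c "
from h import *
st([.5642,.0073,.1375])"
```

```text
t: 6.57
ee_pos: [0.5644, 0.0069, 0.1419]
eef_rot: [-0.904, 1.375, 0.904]
contact_force: [0.7, 0.3, -1.2]
grip_width: 0.516
t: 6.9
ee_pos: [0.5644, 0.0069, 0.1378]
eef_rot: [-0.904, 1.375, 0.904]
contact_force: [0.0, 0.8, -3.0]
grip_width: 0.514
t 6.9 p [0.5644 0.0069 0.1378] tool x [-0.  0. -1.] jaw yaw 66.64 j [-0.38  0.23  0.37  1.82 -0.09  1.11  1.18] F [ 0.   0.8 -3. ] M [ 0.16 -0.03 -0.03] g 0.514
  to go [-0.0002  0.0004 -0.0003]
```

```bash
python3 -m creep '[[[0,0,0,0,0,-0.001,0.2],[0,0,0,0,0,-0.001,0.2],[0,0,0,0,0,0,0.2],[0,0,0,0,0,0,0.2]]]';  python3 -c "
from h import *
st([.5642,.0073,.1375]);d=cam('top');e=cam('side')
c=lambda d,u,v,w,h:cv2.convertScaleAbs(cv2.resize(d['img'][v:v+h,u:u+w],(400,400)),alpha=1.5)
cv2.imwrite('pics/g3.png',np.hstack([c(d,260,145,100,100),c(e,270,130,100,100)]))"
```

```text
t: 7.23
ee_pos: [0.5645, 0.0069, 0.1374]
eef_rot: [-0.903, 1.374, 0.904]
contact_force: [-3.6, -0.0, 6.8]
grip_width: 0.519
t 7.23 p [0.5645 0.0069 0.1374] tool x [ 0.     0.001 -1.   ] jaw yaw 66.64 j [-0.38  0.23  0.37  1.82 -0.09  1.11  1.18] F [-3.6 -0.   6.8] M [ 0.05  0.73 -0.02] g 0.519
  to go [-0.0003  0.0004  0.0001]
```

View pics/g3.png

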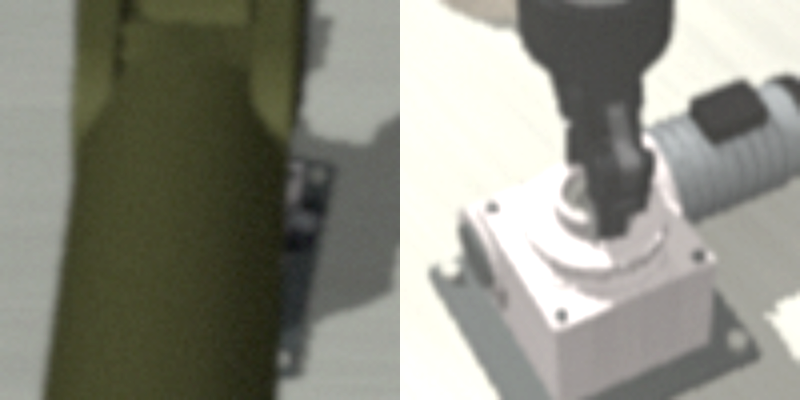

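The side tile shows the shield's disc at about (600,240), over the collar and level. Contact came at the predicted seating height (TCP .1374). Releasing and retreating.

```bash
python3 -m creep '[[[0,0,0,0,0,0,0.6],[0,0,0,0,0,0,0.8],[0,0,0,0,0,0,1],[0,0,0,0,0,0,1],[0,0,0,0,0,0,1],[0,0,0,0,0,0,1],[0,0,0,0,0,0.02,1],[0,0,0,0,0,0.04,1],[0,0,0,0,0,0.04,1],[0,0,0,0,0,0.03,1],[0,0,-0.12,0,-0.03,0.0,1],[0,0,-0.12,-0.01,-0.03,0.0,1],[0,0,-0.12,-0.01,-0.03,0.0,1],[0,0,-0.12,-0.01,-0.03,0.0,1],[0,0,-0.12,-0.01,-0.03,0.0,1],[0,0,-0.12,-0.01,-0.03,0.0,1],[0,0,-0.12,-0.01,-0.03,0.0,1],[0,0,-0.12,-0.01,-0.03,0.0,1],[0,0,-0.12,-0.01,-0.03,0.0,1]]]'; python3 - <<'E'
from meas import *
st([.4826,-.262,.30]);e=cam('side');d=cam('top')
roi=(285,145,65,60)
cv2.imwrite('pics/g4.png',np.hstack([cv2.convertScaleAbs(cv2.resize(q['img'][v:v+60,u:u+60],(400,400),interpolation=cv2.INTER_CUBIC),alpha=a) for q,u,v,a in((d,283,170,2),(e,290,155,1.3))]))
print(proj(e,[.5644,.0072,.106]),proj(d,[.5644,.0072,.106]))
E
```

```text
t: 8.92
ee_pos: [0.4838, -0.2646, 0.2662]
eef_rot: [-0.061, 1.569, 0.061]
contact_force: [1.2, -0.1, 0.5]
grip_width: 0.999
t 8.92 p [ 0.4838 -0.2646  0.2662] tool x [ 0.001  0.    -1.   ] jaw yaw 4.42 j [-0.15  0.11  0.66  1.7  -0.07  1.35  0.59] F [ 1.2 -0.1  0.5] M [-0.01 -0.04 -0.02] g 0.999
  to go [-0.0012  0.0026  0.0338]
[[318.57214157 183.20989305]] [[312.1197916 199.2474266]]
```

View pics/g4.png

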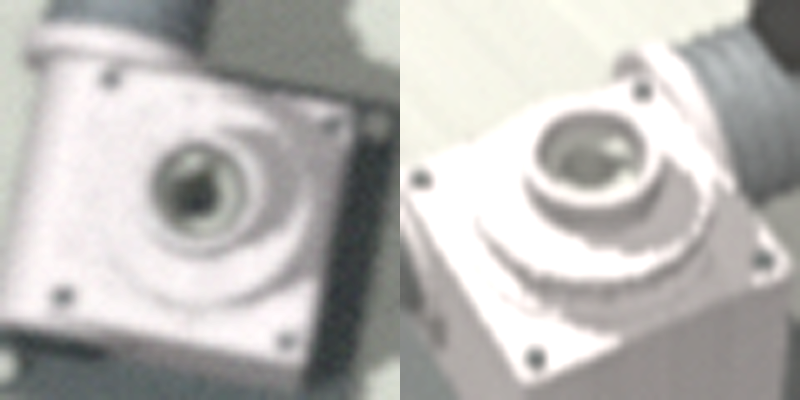

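The shield sits level on the collar, and its neck shows the bore in both views. Now I align the jaws to a flat pair (yaw -34.5°) and go down over the hex head.

```bash
python3 -m creep '[[[0,0,-0.113,-0.0012,0.0026,0,1],[0,0,-0.113,0,0,0,1],[0,0,-0.113,0,0,0,1],[0,0,-0.113,0,0,0,1],[0,0,-0.113,0,0,0,1],[0,0,-0.113,0,0,0,1],[0,0,0,0,0,-0.035,1],[0,0,0,0,0,-0.035,1],[0,0,0,0,0,-0.035,1],[0,0,0,0,0,-0.03,1],[0,0,0,0,0,-0.02,1],[0,0,0,0,0,-0.01,1],[0,0,0,0,0,-0.004,1],[0,0,0,0,0,0,1],[0,0,0,0,0,0,1]]]' 60; python3 -c "
from h import *
st([.4826,-.262,.097])"
```

```text
t: 10.27
ee_pos: [0.4843, -0.2609, 0.0983]
eef_rot: [0.465, 1.518, -0.466]
contact_force: [-0.2, -0.2, 0.0]
grip_width: 1.003
t 10.27 p [ 0.4843 -0.2609  0.0983] tool x [ 0.002 -0.001 -1.   ] jaw yaw -34.07 j [-0.14  0.28  0.67  1.9  -0.2   1.03  0.02] F [-0.2 -0.2  0. ] M [-0.06 -0.04 -0.01] g 1.003
  to go [-0.0017 -0.0011 -0.0013]
```

```bash
python3 -m creep '[[[0,0,0,-0.0017,-0.0011,-0.0003,1],[0,0,0,0,0,0,0.6],[0,0,0,0,0,0,0.3],[0,0,0,0,0,0,0.1],[0,0,0,0,0,0,0.1],[0,0,0,0,0,0,0.1],[0,0,0,0,0,0,0.1],[0,0,0,0,0,0,0.1],[0,0,0,0,0,0,0.1],[0,0,0,0,0,0,0.1],[0,0,0,0,0,0,0.1],[0,0,0,0,0,0,0.1]]]' 60; python3 -c "
from h import *
st([.4826,-.262,.097])"
```

```text
t: 11.27
ee_pos: [0.4821, -0.2619, 0.0973]
eef_rot: [0.466, 1.519, -0.466]
contact_force: [0.2, -0.1, 6.0]
grip_width: 0.367
t 11.27 p [ 0.4821 -0.2619  0.0973] tool x [ 0.001 -0.    -1.   ] jaw yaw -34.08 j [-0.14  0.28  0.68  1.9  -0.2   1.03  0.03] F [ 0.2 -0.1  6. ] M [ 0.04 -0.02 -0.01] g 0.367
  to go [ 0.0005 -0.0001 -0.0003]
```

```bash
python3 -m creep '[[[0,0,0,0,0,0.005,0.1],[0,0,0,0,0,0.015,0.1],[0,0,0,0,0,0.02,0.1],[0,0,0,0,0,0.03,0.1],[0,0,0,0,0,0.03,0.1],[0,0,0,0,0,0.03,0.1],[0,0,0,0,0,0.015,0.1],[0,0,0,0,0,0.005,0.1],[0,0,0,0,0,0,0.1],[0,0,0,0,0,0,0.1]]]' 60; python3 - <<'E'
from h import *
s=st([.4826,-.262,.247]);e=cam('side');d=cam('top')
p=s["ee_pos"]; o=np.array([p[0],p[1],p[2]-.037])
q=proj(e,[o,o-[0,0,.05],o-[0,0,.031]]); print(q)
u,v=(q[1]-[30,35]).astype(int)
k=proj(e,[o+[.0125*np.cos(a),.0125*np.sin(a),-.031] for a in np.radians([-34,26,86,146,-154,-94])]);print((k-[u,v]).round(1)*10)
cv2.imwrite('pics/g5.png',cv2.convertScaleAbs(cv2.resize(e['img'][v:v+60,u:u+60],(600,600),interpolation=cv2.INTER_CUBIC),alpha=1.3))
E
```

```text
t: 12.1
ee_pos: [0.4806, -0.261, 0.2449]
eef_rot: [0.466, 1.523, -0.466]
contact_force: [-0.5, 0.0, -5.2]
grip_width: 0.371
t 12.1 p [ 0.4806 -0.261   0.2449] tool x [-0.003  0.001 -1.   ] jaw yaw -34.09 j [-0.2   0.12  0.7   1.74 -0.08  1.31 -0.07] F [-0.5  0.  -5.2] M [0.05 0.04 0.02] g 0.371
  to go [ 0.002  -0.001   0.0021]
[[379.52115927 268.48900198]
 [376.13027921 282.23734691]
 [377.37059231 277.20746346]]
[[388. 297.]
 [340. 241.]
 [267. 246.]
 [239. 307.]
 [287. 364.]
 [362. 359.]]
```

View pics/g5.png

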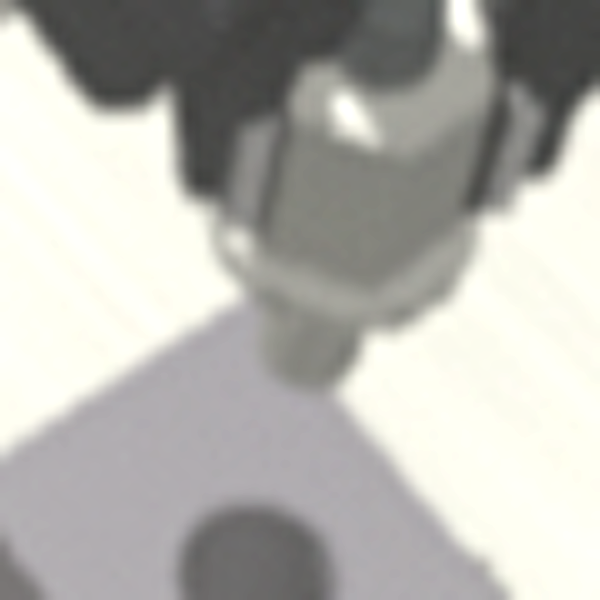

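The lifted spindle shows no key on the camera side, and nothing sticks out left or right of the shaft (axis at about (313,302), shaft edges 262–365). That rules out -34°, 146°, -154° and -94°, leaving 26° (hidden) or possibly 86°. I'll carry it over the hub while turning -50°; if the key was at 26° it will then show on the right.

```bash
python3 -m creep '[[[0,0,-0.097,0.0093,0.0298,0,0.1],[0,0,-0.097,0.0093,0.0298,0,0.1],[0,0,-0.097,0.0093,0.0298,0,0.1],[0,0,-0.097,0.0093,0.0298,0,0.1],[0,0,-0.097,0.0093,0.0298,0,0.1],[0,0,-0.097,0.0093,0.0298,0,0.1],[0,0,-0.097,0.0093,0.0298,0,0.1],[0,0,-0.097,0.0093,0.0298,0,0.1],[0,0,-0.097,0.0094,0.0296,0,0.1],[0,0,0,0,0,0,0.1],[0,0,0,0,0,0,0.1],[0,0,0,0,0,0,0.1]]]' 60; python3 - <<'E'
from h import *
s=st([.5644,.0070,.205]);e=cam('side')
p=s["ee_pos"]; o=np.array([p[0],p[1],p[2]-.037])
q=proj(e,[o,o-[0,0,.05],o-[0,0,.031]]); 
u,v=(q[1]-[30,35]).astype(int)
print((q-[u,v])*10)
ang=[-24,36,96,156,-144,-84]
k=proj(e,[o+[.0125*np.cos(a),.0125*np.sin(a),-.042] for a in np.radians(ang)]);print((k-[u,v]).round(1)*10)
cv2.imwrite('pics/g6.png',cv2.convertScaleAbs(cv2.resize(e['img'][v:v+60,u:u+60],(600,600),interpolation=cv2.INTER_CUBIC),alpha=1.15))
E
```

```text
t: 13.2
ee_pos: [0.5646, 0.0058, 0.2451]
eef_rot: [1.13, 1.257, -1.136]
contact_force: [0.5, -1.1, -5.3]
grip_width: 0.37
t 13.2 p [0.5646 0.0058 0.2451] tool x [-0.003 -0.002 -1.   ] jaw yaw -84.06 j [-0.54  0.15  0.54  1.7  -0.08  1.32 -1.45] F [ 0.5 -1.1 -5.3] M [-0.06 -0.04 -0.01] g 0.37
  to go [-0.0002  0.0012 -0.0401]
[[307.48886068 189.94061885]
 [308.96649291 357.26984614]
 [308.42212833 295.6063207 ]]
[[367. 321.]
 [325. 289.]
 [268. 300.]
 [251. 342.]
 [292. 375.]
 [350. 364.]]
```

View pics/g6.png

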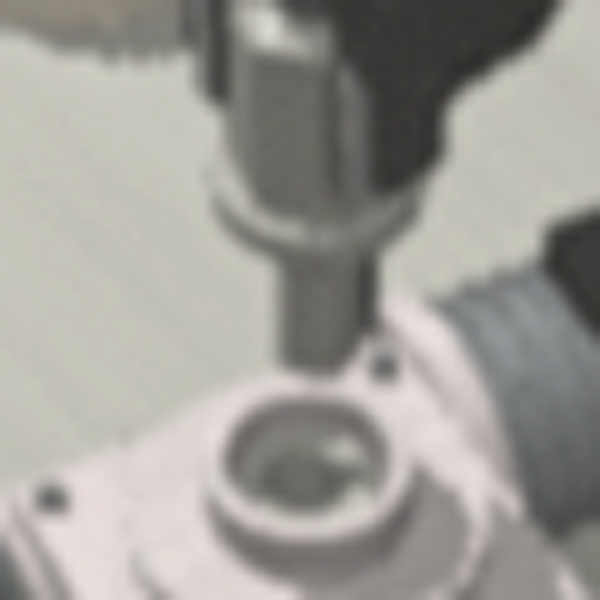

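The key now shows on the right of the shaft: dark strip at x 355–380, ending at y about 333. So the key is at jaw yaw +60°, about -24° as intended. Descending towards the mouth.

```bash
python3 -m creep '[[[0,0,0,-0.0002,0.0012,-0.015,0.1],[0,0,0,0,0,-0.015,0.1],[0,0,0,0,0,-0.008,0.1],[0,0,0,0,0,0,0.1],[0,0,0,0,0,-0.002,0.1],[0,0,0,0,0,-0.002,0.1],[0,0,0,0,0,0,0.1],[0,0,0,0,0,0,0.1]]]' 70;  python3 -c "
from h import *
st([.5644,.0070,.195])"
python3 -m creep '[[[0,0,0,0,0,-0.001,0.1],[0,0,0,0,0,-0.001,0.1],[0,0,0,0,0,-0.001,0.1],[0,0,0,0,0,0,0.1],[0,0,0,0,0,0,0.1]]]' 70;  python3 -c "
from h import *
st([.5644,.0070,.195])"
```

```text
t: 13.92
ee_pos: [0.5655, 0.0074, 0.2053]
eef_rot: [1.134, 1.255, -1.133]
contact_force: [-0.3, 0.1, -4.9]
grip_width: 0.373
t 13.92 p [0.5655 0.0074 0.2053] tool x [ 0.001  0.    -1.   ] jaw yaw -84.12 j [-0.54  0.18  0.54  1.75 -0.1   1.24 -1.44] F [-0.3  0.1 -4.9] M [0.05 0.04 0.  ] g 0.373
  to go [-0.0011 -0.0004 -0.0103]
t: 14.33
ee_pos: [0.5652, 0.0076, 0.2017]
eef_rot: [1.133, 1.256, -1.133]
contact_force: [-0.7, 0.4, -5.2]
grip_width: 0.368
t 14.33 p [0.5652 0.0076 0.2017] tool x [-0. -0. -1.] jaw yaw -84.1 j [-0.54  0.18  0.54  1.75 -0.1   1.23 -1.44] F [-0.7  0.4 -5.2] M [ 0.01  0.08 -0.01] g 0.368
  to go [-0.0008 -0.0006 -0.0067]
```

```bash
python3 -m creep '[[[0,0,0,-0.0008,-0.0006,0,0.1],[0,0,0,0,0,-0.001,0.1],[0,0,0,0,0,-0.001,0.1],[0,0,0,0,0,-0.001,0.1],[0,0,0,0,0,0,0.1],[0,0,0,0,0,0,0.1]]]' 70;  python3 -c "
from h import *
st([.5644,.0070,.195])"
python3 -m creep '[[[0,0,0,0,0,-0.001,0.1],[0,0,0,0,0,-0.001,0.1],[0,0,0,0,0,0,0.1],[0,0,0,0,0,0,0.1]]]' 70;  python3 -c "
from h import *
st([.5644,.0070,.195])"
```

```text
t: 14.83
ee_pos: [0.5641, 0.0078, 0.1984]
eef_rot: [1.133, 1.258, -1.133]
contact_force: [-1.8, 2.2, -2.9]
grip_width: 0.369
t 14.83 p [0.5641 0.0078 0.1984] tool x [-0.001  0.001 -1.   ] jaw yaw -84.07 j [-0.54  0.18  0.54  1.76 -0.1   1.23 -1.44] F [-1.8  2.2 -2.9] M [0.74 0.29 0.02] g 0.369
  to go [ 0.0003 -0.0008 -0.0034]
t: 15.17
ee_pos: [0.564, 0.0078, 0.196]
eef_rot: [1.133, 1.258, -1.133]
contact_force: [-0.9, 4.7, -5.7]
grip_width: 0.37
t 15.17 p [0.564  0.0078 0.196 ] tool x [-0.001  0.001 -1.   ] jaw yaw -84.08 j [-0.54  0.19  0.54  1.76 -0.1   1.22 -1.44] F [-0.9  4.7 -5.7] M [ 1.29  0.44 -0.  ] g 0.37
  to go [ 0.0004 -0.0008 -0.001 ]
```

The bore is guiding the shaft and pushing it +y. I'll give way +y and continue.

```bash
python3 -m creep '[[[0,0,0,0.0002,0.0008,0,0.1],[0,0,0,0,0,0,0.1],[0,0,0,0,0,-0.001,0.1],[0,0,0,0,0,-0.001,0.1],[0,0,0,0,0,0,0.1],[0,0,0,0,0,0,0.1]]]' 70;  python3 -c "
from h import *
st([.5644,.0080,.195])"
python3 -m creep '[[[0,0,0,0,0,-0.001,0.1],[0,0,0,0,0,-0.001,0.1],[0,0,0,0,0,0,0.1],[0,0,0,0,0,0,0.1]]]' 70;  python3 -c "
from h import *
st([.5644,.0080,.195])"
```

```text
t: 15.67
ee_pos: [0.5644, 0.0079, 0.1949]
eef_rot: [1.133, 1.257, -1.133]
contact_force: [-2.8, 3.2, -2.5]
grip_width: 0.371
t 15.67 p [0.5644 0.0079 0.1949] tool x [-0.001  0.    -1.   ] jaw yaw -84.11 j [-0.54  0.19  0.54  1.76 -0.1   1.22 -1.44] F [-2.8  3.2 -2.5] M [1.1  0.83 0.02] g 0.371
  to go [0.     0.0001 0.0001]
t: 16.0
ee_pos: [0.5643, 0.0079, 0.1931]
eef_rot: [1.133, 1.257, -1.133]
contact_force: [-3.4, 4.3, -1.2]
grip_width: 0.369
t 16.0 p [0.5643 0.0079 0.1931] tool x [-0.001  0.001 -1.   ] jaw yaw -84.11 j [-0.54  0.19  0.54  1.77 -0.1   1.22 -1.44] F [-3.4  4.3 -1.2] M [ 1.14  1.03 -0.04] g 0.369
  to go [0.0001 0.0001 0.0019]
```

```bash
python3 -m creep '[[[0,0,0,-0.0006,0.0008,0,0.1],[0,0,0,0,0,0,0.1],[0,0,0,0,0,-0.001,0.1],[0,0,0,0,0,-0.001,0.1],[0,0,0,0,0,0,0.1],[0,0,0,0,0,0,0.1]]]' 70;  python3 -c "
from h import *
st([.5644,.0080,.195])"
python3 -m creep '[[[0,0,0,0,0,-0.001,0.1],[0,0,0,0,0,-0.001,0.1],[0,0,0,0,0,0,0.1],[0,0,0,0,0,0,0.1]]]' 70;  python3 -c "
from h import *
st([.5644,.0080,.195])"
```

```text
t: 16.5
ee_pos: [0.5639, 0.0081, 0.1907]
eef_rot: [1.133, 1.256, -1.134]
contact_force: [-4.4, 1.9, -0.3]
grip_width: 0.371
t 16.5 p [0.5639 0.0081 0.1907] tool x [-0.    -0.001 -1.   ] jaw yaw -84.13 j [-0.54  0.19  0.54  1.77 -0.1   1.21 -1.44] F [-4.4  1.9 -0.3] M [ 0.51  0.93 -0.01] g 0.371
  to go [ 0.0005 -0.0001  0.0043]
t: 16.83
ee_pos: [0.5639, 0.0081, 0.1885]
eef_rot: [1.133, 1.256, -1.134]
contact_force: [-4.2, 1.5, -1.6]
grip_width: 0.37
t 16.83 p [0.5639 0.0081 0.1885] tool x [-0.    -0.001 -1.   ] jaw yaw -84.12 j [-0.54  0.19  0.54  1.77 -0.1   1.21 -1.44] F [-4.2  1.5 -1.6] M [ 0.33  0.92 -0.02] g 0.37
  to go [ 0.0005 -0.0001  0.0065]
```

The tip is about 14 mm in with low axial force, so the key has entered the keyway without a search. Continuing.

```bash
python3 -m creep '[[[0,0,0,-0.0007,0.0003,0,0.1],[0,0,0,0,0,0,0.1],[0,0,0,0,0,-0.001,0.1],[0,0,0,0,0,-0.001,0.1],[0,0,0,0,0,-0.001,0.1],[0,0,0,0,0,-0.001,0.1],[0,0,0,0,0,0,0.1],[0,0,0,0,0,0,0.1]]]' 70;  python3 -c "
from h import *
st([.5644,.0080,.163])"
python3 -m creep '[[[0,0,0,0,0,-0.001,0.1],[0,0,0,0,0,-0.001,0.1],[0,0,0,0,0,-0.001,0.1],[0,0,0,0,0,-0.001,0.1],[0,0,0,0,0,-0.001,0.1],[0,0,0,0,0,0,0.1],[0,0,0,0,0,0,0.1]]]' 70;  python3 -c "
from h import *
st([.5644,.0080,.163])"
```

```text
t: 17.5
ee_pos: [0.5633, 0.0083, 0.1844]
eef_rot: [1.133, 1.255, -1.134]
contact_force: [-1.6, -1.6, -4.0]
grip_width: 0.37
t 17.5 p [0.5633 0.0083 0.1844] tool x [-0.    -0.001 -1.   ] jaw yaw -84.13 j [-0.54  0.19  0.54  1.78 -0.11  1.2  -1.44] F [-1.6 -1.6 -4. ] M [-0.48  0.35 -0.01] g 0.37
  to go [ 0.0011 -0.0003 -0.0214]
t: 18.08
ee_pos: [0.5633, 0.0083, 0.1795]
eef_rot: [1.133, 1.256, -1.134]
contact_force: [-1.4, -2.9, -4.3]
grip_width: 0.371
t 18.08 p [0.5633 0.0083 0.1795] tool x [-0.    -0.001 -1.   ] jaw yaw -84.13 j [-0.54  0.2   0.54  1.78 -0.11  1.19 -1.44] F [-1.4 -2.9 -4.3] M [-0.89  0.37 -0.08] g 0.371
  to go [ 0.0011 -0.0003 -0.0165]
```

```bash
python3 -m creep '[[[0,0,0,0,-0.0003,-0.001,0.1],[0,0,0,0,0,-0.001,0.1],[0,0,0,0,0,-0.001,0.1],[0,0,0,0,0,-0.001,0.1],[0,0,0,0,0,-0.001,0.1],[0,0,0,0,0,-0.001,0.1],[0,0,0,0,0,-0.001,0.1],[0,0,0,0,0,-0.001,0.1],[0,0,0,0,0,0,0.1],[0,0,0,0,0,0,0.1]]]' 90;  python3 -c "
from h import *
st([.5633,.0080,.163])"
python3 -m creep '[[[0,0,0,0,0,-0.001,0.1],[0,0,0,0,0,-0.001,0.1],[0,0,0,0,0,-0.001,0.1],[0,0,0,0,0,-0.001,0.1],[0,0,0,0,0,0,0.1],[0,0,0,0,0,0,0.1]]]' 90;  python3 -c "
from h import *
st([.5633,.0080,.163])"
```

```text
t: 18.92
ee_pos: [0.5632, 0.0084, 0.1715]
eef_rot: [1.133, 1.256, -1.134]
contact_force: [-2.8, -3.7, -3.4]
grip_width: 0.37
t 18.92 p [0.5632 0.0084 0.1715] tool x [-0. -0. -1.] jaw yaw -84.11 j [-0.54  0.21  0.53  1.79 -0.11  1.17 -1.43] F [-2.8 -3.7 -3.4] M [-1.09  0.44 -0.05] g 0.37
  to go [ 0.0001 -0.0004 -0.0085]
t: 19.42
ee_pos: [0.5635, 0.0082, 0.1693]
eef_rot: [1.134, 1.256, -1.133]
contact_force: [-5.4, -3.8, 6.1]
grip_width: 0.363
t 19.42 p [0.5635 0.0082 0.1693] tool x [ 0.001  0.    -1.   ] jaw yaw -84.13 j [-0.53  0.21  0.53  1.8  -0.12  1.17 -1.43] F [-5.4 -3.8  6.1] M [-1.18  1.3  -0.1 ] g 0.363
  to go [-0.0002 -0.0002 -0.0063]
```

Ejector contact at the predicted depth. Pressing home.

```bash
python3 -m creep '[[[0,0,0,-0.0004,-0.0004,-0.001,0.1],[0,0,0,0,0,-0.001,0.1],[0,0,0,0,0,-0.001,0.1],[0,0,0,0,0,-0.001,0.1],[0,0,0,0,0,-0.001,0.1],[0,0,0,0,0,0,0.1],[0,0,0,0,0,0,0.1]]]' 110;  python3 -c "
from h import *
st([.5633,.0080,.163])"
python3 -m creep '[[[0,0,0,0,0,-0.001,0.1],[0,0,0,0,0,-0.001,0.1],[0,0,0,0,0,0,0.1],[0,0,0,0,0,0,0.1]]]' 110;  python3 -c "
from h import *
st([.5633,.0080,.163])"
```

```text
t: 20.0
ee_pos: [0.5635, 0.0082, 0.1648]
eef_rot: [1.134, 1.256, -1.132]
contact_force: [-5.1, -3.8, 6.7]
grip_width: 0.367
t 20.0 p [0.5635 0.0082 0.1648] tool x [ 0.001  0.001 -1.   ] jaw yaw -84.11 j [-0.53  0.21  0.53  1.8  -0.12  1.16 -1.43] F [-5.1 -3.8  6.7] M [-1.07  1.39 -0.07] g 0.367
  to go [-0.0002 -0.0002 -0.0018]
t: 20.33
ee_pos: [0.5636, 0.0082, 0.1635]
eef_rot: [1.135, 1.256, -1.131]
contact_force: [-6.6, -3.4, 12.1]
grip_width: 0.356
t 20.33 p [0.5636 0.0082 0.1635] tool x [ 0.002  0.001 -1.   ] jaw yaw -84.11 j [-0.53  0.21  0.53  1.8  -0.12  1.16 -1.43] F [-6.6 -3.4 12.1] M [-1.01  1.72 -0.02] g 0.356
  to go [-0.0003 -0.0002 -0.0005]
```

```bash
python3 -m creep '[[[0,0,0,-0.0004,-0.0003,-0.001,0.1],[0,0,0,0,0,-0.001,0.1],[0,0,0,0,0,0,0.1],[0,0,0,0,0,0,0.1],[0,0,0,0,0,0,0.1],[0,0,0,0,0,0,0.1]]]' 110;  python3 - <<'E'
from h import *
s=st([.5633,.0080,.163]);e=cam('side')
cv2.imwrite('pics/g7.png',cv2.convertScaleAbs(cv2.resize(e['img'][130:210,275:355],(600,600),interpolation=cv2.INTER_CUBIC),alpha=1.3))
E
```

```text
t: 20.83
ee_pos: [0.5636, 0.0081, 0.1634]
eef_rot: [1.136, 1.256, -1.13]
contact_force: [-10.9, -2.2, 21.7]
grip_width: 0.362
t 20.83 p [0.5636 0.0081 0.1634] tool x [ 0.003  0.002 -1.   ] jaw yaw -84.1 j [-0.53  0.21  0.53  1.8  -0.12  1.15 -1.43] F [-10.9  -2.2  21.7] M [-1.    2.58 -0.06] g 0.362
  to go [-0.0003 -0.0001 -0.0004]
```

View pics/g7.png

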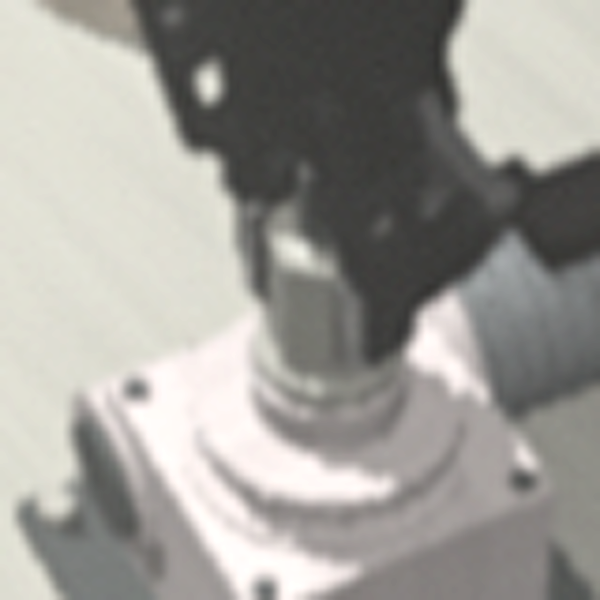

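The side view shows the shoulder flush on the shield's neck at about (325,385), with the shield level. TCP height stopped at .1634 (.163 expected) while the axial force rose from 12 to 22 N, so it is on a hard stop. Handing in.

```bash
python3 -c "
from h import *
print(hand_in()); st()"
```

```text
the job is handed in; nothing more can be done
None
the job is handed in; nothing more can be done
```

The shield is seated on the hub and was let go. The keyed spindle is fitted through it and was still gripped and pressed home when I handed in, at about 21 s. `hand_in()` gave no verdict.

**How it went:** I lifted the shield by its neck and set it on the collar, where contact came at the height I had predicted. I gripped the hexagon-headed spindle across its flats. Once it was lifted I found the key was 60° from the jaw direction and turned it towards the keyway, at about -24°. The key entered without any searching.

**Last checks:**
- **Height:** the tool stopped at 0.1634 m, where 0.163 m means fully home. It did not move while the upward force rose from 12 to 22 N, so the shoulder is on a hard stop.
- **Picture:** the last side view shows the shoulder flush on the neck and the shield level.
- **Grip:** the gripper was set to 110 N, with the fingers about 31 mm apart on the 32 mm head.

**Not clean or not checked:**
- A sideways force of about 11 N towards -x, with a 2.6 N m moment, was left uncorrected.
- The two cameras differed by 1–3 mm on positions. I went by the top view and by feel.
- The first side-view measurement of the shield in hand was spoiled by the gripper, and I ignored it.
- I did not measure the arbor, tape, jar or hexagon key again at the end. The arm was never commanded near the tape, jar or hexagon key.

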